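# Set the feeder gate by the drag of a setting strip

### The job

Set the gate of the bench sample feeder with the middle one of the three setting strips, 9 mm thick and with two pins in the top of its grip: raise the gate first if it stands too low, slide the strip flat along the trough until its tip is about 45 mm in under the gate, bring the gate down on it without forcing, and draw the strip out again by its grip so that the gate still drags lightly on it. Then lay the strip flat in its empty pocket of the gauge tray, let everything go, and leave the gate set at the strip's thickness. The other two strips, the jar, the squeeze bottle and the tin stay where they are.

Things in the scene. Friction and masses are not known exactly. Their poses are not given: they have to be found in the camera images.
- strip_mid_grip (a point): The 9 mm setting strip (to be used): flat aluminium bar 170 x 30 x 9 mm, 0.11 to 0.18 kg, with an upright black grip near one end, two steel pins in its top. Point: grip centre, 46 mm above the strip's underside; x runs along the strip from grip to free tip, z up. The grip is 40 mm long (x), 14 mm wide (y), its top 66 mm above the underside. Tip 147 mm along +x, tail end 23 mm along -x.
- strip_mid_mid (a point): Centre of the same strip's flat bar, half-way up its 9 mm thickness (62 mm along +x from the grip centre, 4.5 mm above the underside). Same axes as the grip point.
- strip_mid_tip (a point): Middle of the same strip's free end face, 4.5 mm above the underside. Same axes. With the gate bearing on it, drawing the strip along the trough takes about 3 to 7 N; with the gate clear of it, less than 1 N.
- strip_thin_grip (a point): Centre of the grip of the 6 mm strip (like the other but 6 mm thick, one pin); leave it in its pocket.
- strip_thick_grip (a point): Centre of the grip of the 12 mm strip (like the other but 12 mm thick, three pins); leave it in its pocket.
- gauge_tray: Fixed wooden block 204 x 196 x 16 mm with three like pockets side by side, 58 mm apart. Origin at the centre of its underside; x along the pockets, y across. At the start the strips lie in them in any order, x axes along the tray's, grips toward its -x end. Each pocket is 174 x 34 mm and 6 mm deep (2 mm play all round a strip), with a small bevel at the mouth.
- pocket_left (a point): Centre of the floor of the pocket at the tray's +y side, 10 mm above the bench. Same axes as the tray.
- pocket_centre (a point): Centre of the floor of the middle pocket, 10 mm above the bench.
- pocket_right (a point): Centre of the floor of the pocket at the tray's -y side, 10 mm above the bench.
- gate_line (a point): Point on the trough's bed straight under the gate, 58 mm above the bench. x runs along the trough from the open discharge end into the hopper, y across, z up. The feeder is fixed. In front of the gate the open trough runs 150 mm toward -x, 54 mm wide inside, side walls 3 mm thick and up to 18 mm above the bed; behind the gate the bed goes on 86 mm inside the hopper.
- gate (a joint): The gate's opening in m: clear height between the bed and the gate's lower edge; 0 shut, 0.035 fully up. The gate is a 3 mm plate that slides straight up and down and stays where it is left: a friction pad holds it with about 4 N (it weighs 1.5 N). Once brought to bear on a strip it goes on pressing on it by a few newtons after it is let go.
- gate_knob (a point): Centre of the round black knob on top of the gate (26 mm diameter, 25 mm tall, axis upright), straight above the gate line; it moves with the gate. It is 115 mm above the gate's lower edge, its top 12.5 mm higher.
- blue_jar_c (a point): Centre of a loose sample jar (64 mm diameter, 85 mm high, screw cap) at the left of the feeder; leave alone.
- squeeze_bottle_c (a point): Centre of the body of a loose squeeze wash bottle (65 mm diameter, 194 mm high over its spout) between feeder and tray; leave alone.
- small_tin_c (a point): Centre of a loose lidded aluminium tin (62 mm diameter, 34 mm high) at the right of the tray; leave alone.
- feeder: Fixed vibratory feeder. Origin on the bench straight below the gate line, same axes. Drive base 150 x 104 mm, 41 mm high, from 57 mm in front of the gate to 93 mm behind. The gate's guide frame with its cross bridge reaches 77 mm above the bed, 21 mm in front of the gate and 34 mm to each side; the hopper's flared rim is 70 mm above the bed, to 104 mm behind the gate and 46 mm to each side.
- catch_dish: Open steel dish, 124 mm diameter at the rim, 40 mm high, standing under the discharge end of the trough; it is fixed. Origin at the centre of its underside. (Beyond the whole work hang wall cabinets, lower edge 0.55 m above the bench; their handles begin at x = 0.63 m, so carry high things in front of them.)
Mind the look-alikes: they are no part of the job. Leave any pink look-alike of the part that bears strip_mid_grip alone.

How it is judged:
By the outcome, as a careful person would: the job done as asked, in the order asked, and still so for the second after the job is handed in, with the robot touching nothing.
It also fails if it takes over 72 s, if anything falls off the work surface, if the arm or the gripper's body presses on something with over 40 N, if the wrist force passes 120 N, or if a joint passes its speed limit or range.

### The arm

A 6-joint arm with a two-finger parallel gripper is mounted at the origin on a cart in front of the work surface, level with it; the furniture and walls round the work are solid. World frame = base frame: x ahead of the robot, y to its left, z up, the work surface at z = 0. Lengths are in mm, angles in degrees, forces in N, time in s.
With the tool pointing down it reaches from about 350 to 850 mm from the base axis. Payload 8.1 kg.
Tool frame: the origin (TCP) lies at the very end of the fingers, on their centre line; the grasp point (between the pads) lies 19 mm behind it; z points along the fingers, y is the direction in which the jaws open and shut (so a half turn about z gives the same grasp; the last joint's range is limited). The gripper opens to 85 mm and grips with 20 to 120 N. Pads are 22 mm wide; open, the fingers measure 114 mm over their backs; the gripper's body (76 mm by 85 mm) begins 54 mm behind the grasp point. The pads swing forward as they close: fully open they stand 13 mm farther back than shut.
Start: joints at [65.122, 7.471, 85.268, -0, 87.261, -4.893], TCP at [205.041, 563.883, 231.292] pointing down, gripper open.
Joint ranges: [-169.43, 169.43], [-51.17, 129.36], [1.28, 143.12], [-76.62, 256.62], [0, 156.53], [-152.29, 152.29]. Speed limits (degrees/s): [136.94, 136.94, 159.86, 180, 180, 180].

### API

Orientations are given as [roll, pitch, yaw] about the fixed x, y, z axes, in that order (R = Rz(yaw) Ry(pitch) Rx(roll)).
In Python, from bench import r gives the robot as it stands.
- The arm moves only by the shell command python3 -m jog 'ROWS' [OPENING] [FORCE]. ROWS is JSON, a list of rows, each a list of 6 numbers: the shift along the tool's x, y, z normalised to -1 to 1, where 1 is 0.25 m, then the turn, a rotation vector about the tool's x, y, z normalised to -1 to 1, where 1 is pi rad. In form: [[x, y, z, ax, ay, az], ...]. A call has 1 to 10 rows; each row is the pose to reach, as a shift and turn from the pose commanded when the call began, along the tool's axes at that moment, turning the shorter way round; what a row does not reach only later rows make up. A row lasts 1/10 s, in which the tool goes at most 50 mm and 8.59 degrees, less where a joint would pass 70% of its speed; a pose out of reach is approached as far as the arm can. A call with a number of a shift or a turn outside -1 to 1 is refused whole. A call with a gripper value outside its range is refused whole. OPENING is the opening, from 0 (shut) to 1 (fully open), set as the call begins (- or left out, the last holds). The fingers move at their own pace and stop on an object; FORCE is the grip in N (left out, the last holds). Time passes only in rows, so rows that repeat a pose let the fingers close. It gives the time, the measured TCP pose, the force and the opening at its end, in the units of the state.
- r.sense(): the state, without advancing time (a new reading comes with each control period).
- r.snapshot(name): name is "side" or "top"; returns a dict with "pixels" (420x560x3 uint8, red, green, blue), "intrinsics" (3x3 intrinsics, pixels), "extrinsics" (4x4, takes a point from camera to world coordinates). Camera axes: x right, y down, z forward; pixel columns grow to the right and rows downward; lengths in mm; the calibration is good to about 2 mm. A picture is of the moment at which its call begins. There is no depth.
- r.hand_in(): hands the job in, once; it reports no verdict.
The state is a dict: "time": time; "joint_pos": joint angles; "qd": joint speeds; "joint_efforts": joint torques, N m; "tool_pos": TCP position; "tcp_rot": TCP orientation; "ft_force": force on the tool from outside, world axes, zero at the start; "wrist_torque": the same for the moment, N m; "finger_gap": finger opening in mm.
Only numpy, scipy, OpenCV 4.12 (cv2) and the standard library are available. Lean on these libraries where they do the work, as an engineer would, in place of code of your own. Each camera call takes 0.05 s, during which the arm holds its last target.

## Working session

There is one attempt and no reset: what is moved stays moved. The work goes in short steps, Python scripts to look and compute and a shell command to move; the robot and the scene stay as the last step left them, time stands still between calls to the robot, and variables do not carry over. Pictures are saved under pics/ and viewed, and the job is handed in when it is done.

```bash
ls; mkdir -p pics
python3 - <<'E'
from bench import r
import cv2
for n in("side","top"):
    s=r.snapshot(n); cv2.imwrite(f"pics/{n}0.png",s["pixels"][:,:,::-1]); print(s["intrinsics"],s["extrinsics"])
print(r.sense())
E
```

```text
pics
[[410.08285231   0.         279.00698204]
 [  0.         410.08285231 210.99409414]
 [  0.           0.           1.        ]] [[ 9.65097532e-01 -2.30199087e-01  1.24880478e-01  3.63332438e+02]
 [-2.61783587e-01 -8.61601485e-01  4.34870366e-01 -6.22569786e+02]
 [ 7.49044382e-03 -4.52383976e-01 -8.91791809e-01  1.29397359e+03]
 [ 0.00000000e+00  0.00000000e+00  0.00000000e+00  1.00000000e+00]]
[[543.16371519   0.         275.31389641]
 [  0.         543.16371519 200.98868898]
 [  0.           0.           1.        ]] [[-2.43617839e-01 -8.61738647e-01  4.45035789e-01 -2.73123920e+02]
 [-9.69871251e-01  2.16303657e-01 -1.12082487e-01  1.81136736e+02]
 [ 3.22942200e-04 -4.58932711e-01 -8.88470969e-01  1.75063546e+03]
 [ 0.00000000e+00  0.00000000e+00  0.00000000e+00  1.00000000e+00]]
{'time': 0.1, 'joint_pos': array([ 6.51230966e+01,  7.51173641e+00,  8.53241439e+01, -2.15860236e-03,
        8.72635923e+01, -4.89180736e+00]), 'qd': array([ 0.19322095, -0.03912693, -0.05995008,  0.08633853, -0.00215613,
       -0.00251081]), 'joint_efforts': array([ 2.18371475e-03, -5.70949566e+01, -5.01943052e+01, -9.13474446e-05,
        8.09047488e-03,  5.77109381e-05]), 'tool_pos': array([204.82662957, 563.40530883, 230.32881166]), 'tcp_rot': array([-1.79900706e+02, -6.33436164e-03,  1.60015003e+02]), 'ft_force': array([ 0.0387017 ,  0.24074936, -0.44838593]), 'wrist_torque': array([ 0.02799629, -0.01373555, -0.00950114]), 'finger_gap': 85.38967234819091}
```

View pics/side0.png

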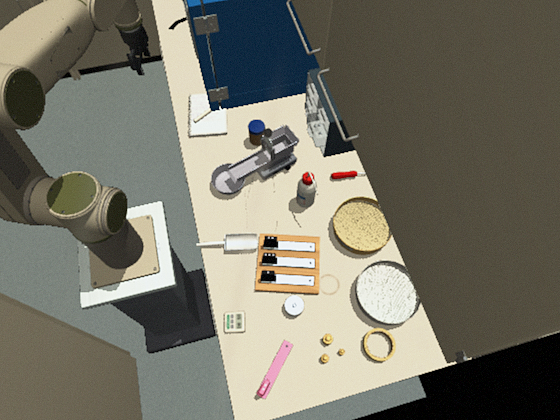

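View pics/top0.png

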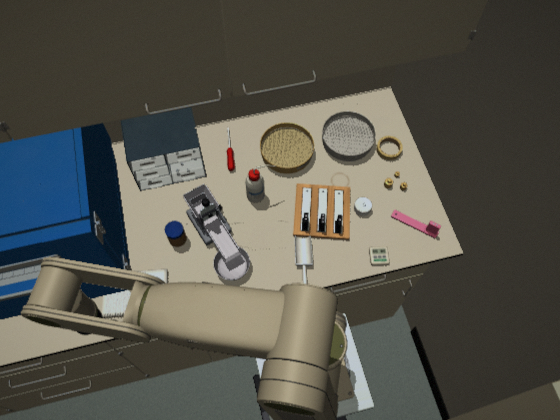

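Run:
```python
import cv2,numpy as np
s=cv2.imread("pics/side0.png");t=cv2.imread("pics/top0.png")
def crop(im,x,y,w,h,k): return cv2.resize(im[y:y+h,x:x+w],None,fx=k,fy=k,interpolation=cv2.INTER_CUBIC)
a=crop(s,240,225,100,75,4);b=crop(t,275,175,100,75,4)
c=crop(s,205,115,100,75,4);d=crop(t,160,175,100,110,4)[:300]
cv2.imwrite("pics/crop0.png",np.vstack([np.hstack([a,b]),np.hstack([c,d])]))
```

```text
(no output)
```

View pics/crop0.png

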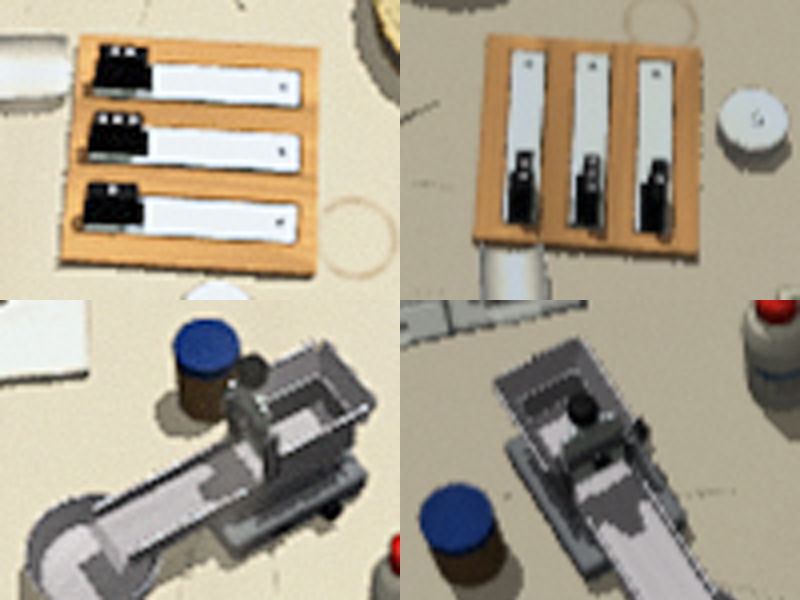

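```bash
cat > h.py <<'E'
import numpy as np,cv2
from bench import r
def snap(n,name=None):
    s=r.snapshot(n)
    if name: cv2.imwrite(f"pics/{name}.png",s["pixels"][:,:,::-1])
    return s
def ray(s,uv):
    K,E=np.array(s["intrinsics"]),np.array(s["extrinsics"])
    d=E[:3,:3]@np.linalg.solve(K,[uv[0],uv[1],1.]); return E[:3,3],d/np.linalg.norm(d)
def onz(s,uv,z):
    o,d=ray(s,uv); return o+d*(z-o[2])/d[2]
def tri(s1,u1,s2,u2):
    (o1,d1),(o2,d2)=ray(s1,u1),ray(s2,u2)
    t=np.linalg.lstsq(np.c_[d1,-d2],o2-o1,rcond=None)[0]
    a,b=o1+t[0]*d1,o2+t[1]*d2; return (a+b)/2,np.linalg.norm(a-b)
def proj(s,p):
    E=np.array(s["extrinsics"]);c=E[:3,:3].T@(np.array(p)-E[:3,3]);u=np.array(s["intrinsics"])@c;return u[:2]/u[2]
E
python3 - <<'E'
from h import *
S={n:snap(n) for n in("side","top")}
import pickle;pickle.dump(S,open("S0.pkl","wb"))
box={"side":(240,225,90,75),"top":(290,178,65,66)}
for n,s in S.items():
    im=s["pixels"];hsv=cv2.cvtColor(im,cv2.COLOR_RGB2HSV)
    x,y,w,h=box[n]
    sub=hsv[y:y+h,x:x+w]
    m=((sub[...,0]<20)&(sub[...,1]>90)&(sub[...,2]>120)).astype(np.uint8)
    m=cv2.morphologyEx(m,cv2.MORPH_OPEN,np.ones((2,2)))
    c=np.vstack(cv2.findContours(m,cv2.RETR_EXTERNAL,cv2.CHAIN_APPROX_NONE)[0])
    pts=np.array([onz(s,(u+x,v+y),16)[:2] for u,v in c[:,0]],np.float32)
    print(n,"tray",cv2.minAreaRect(pts),cv2.boxPoints(cv2.minAreaRect(pts)).round().tolist())
    # white strips
    m=((sub[...,1]<40)&(sub[...,2]>190)).astype(np.uint8)
    k,l,st,ce=cv2.connectedComponentsWithStats(m)
    for i in range(1,k):
        if st[i,4]<60: continue
        cc=cv2.findContours((l==i).astype(np.uint8),cv2.RETR_EXTERNAL,cv2.CHAIN_APPROX_NONE)[0][0]
        p=np.array([onz(s,(u+x,v+y),19)[:2] for u,v in cc[:,0]],np.float32)
        R=cv2.minAreaRect(p);print(n,"white",st[i],[np.round(q,1).tolist() for q in R],cv2.boxPoints(R).round().tolist())
E
```

```text
side tray ((523.0320434570312, -193.08187866210938), (196.0505828857422, 204.2801513671875), 71.51309967041016) [[395.0, -254.0], [589.0, -318.0], [651.0, -133.0], [457.0, -68.0]]
side white [   0    0   90   53 1390] [[520.5, -146.5], [184.9, 301.6], 75.0] [[351.0, -197.0], [642.0, -275.0], [690.0, -96.0], [399.0, -18.0]]
side white [ 38  16  37  10 314] [[562.5, -140.8], [30.8, 121.4], 71.8] [[500.0, -136.0], [615.0, -174.0], [625.0, -145.0], [510.0, -107.0]]
side white [   0   25   90   50 1222] [[497.9, -225.0], [164.7, 290.0], 74.9] [[336.0, -267.0], [617.0, -342.0], [659.0, -183.0], [379.0, -108.0]]
side white [ 33  32  42  11 344] [[539.4, -193.3], [30.9, 134.1], 71.5] [[471.0, -187.0], [598.0, -229.0], [608.0, -200.0], [481.0, -157.0]]
side white [ 32  49  42  12 363] [[519.9, -249.7], [31.3, 131.4], 71.5] [[453.0, -244.0], [577.0, -285.0], [587.0, -256.0], [463.0, -214.0]]
top tray ((516.2890014648438, -192.43714904785156), (195.2655792236328, 203.60134887695312), 71.54297637939453) [[389.0, -253.0], [582.0, -317.0], [644.0, -132.0], [451.0, -68.0]]
top white [ 12  10   9  29 170] [[563.4, -143.2], [27.4, 113.3], 71.6] [[505.0, -138.0], [613.0, -174.0], [621.0, -148.0], [514.0, -112.0]]
top white [ 28  11   9  35 178] [[534.8, -195.2], [27.2, 138.0], 71.5] [[465.0, -186.0], [596.0, -230.0], [605.0, -204.0], [474.0, -160.0]]
top white [ 45  13   8  29 175] [[524.1, -252.8], [25.3, 113.3], 73.0] [[466.0, -248.0], [575.0, -281.0], [582.0, -257.0], [474.0, -224.0]]
```

Run:
```python
import cv2,numpy as np
s=cv2.imread("pics/side0.png");t=cv2.imread("pics/top0.png")
def crop(im,x,y,w,h,k):
    o=cv2.resize(im[y:y+h,x:x+w],None,fx=k,fy=k,interpolation=cv2.INTER_NEAREST)
    for i in range(0,w,5):
        cv2.line(o,(i*k,0),(i*k,10 if i%10 else 20),(0,0,255),1)
        if i%10==0: cv2.putText(o,str(x+i),(i*k,30),0,.35,(0,0,255))
    for i in range(0,h,5):
        cv2.line(o,(0,i*k),(10,i*k),(0,0,255),1)
        if i%10==0: cv2.putText(o,str(y+i),(12,i*k+4),0,.35,(0,0,255))
    return o
cv2.imwrite("pics/f1.png",crop(s,205,115,100,75,8));cv2.imwrite("pics/f2.png",crop(t,175,180,80,75,8)[:600])
cv2.imwrite("pics/f4.png",np.hstack([crop(s,255,230,65,36,6),crop(t,292,180,66,60,6)[:216]]) )
```

```text
(no output)
```

View pics/f1.png

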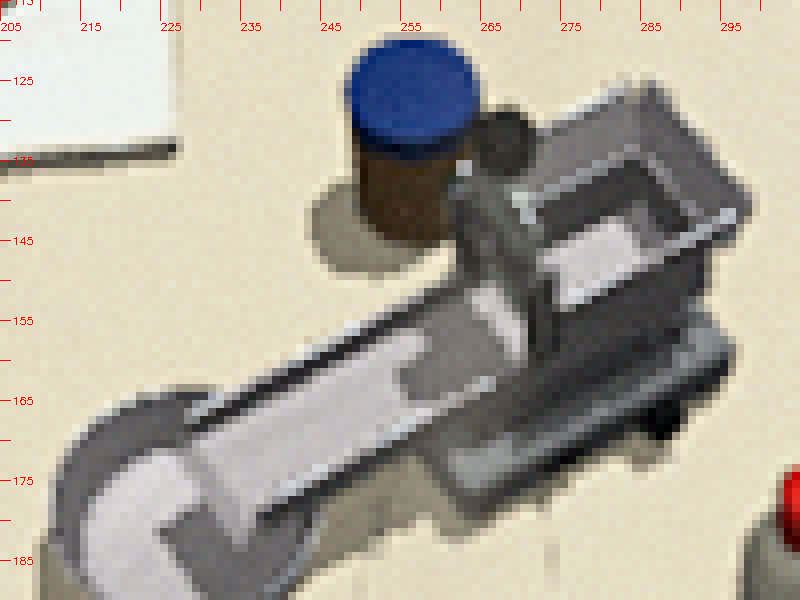

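View pics/f2.png

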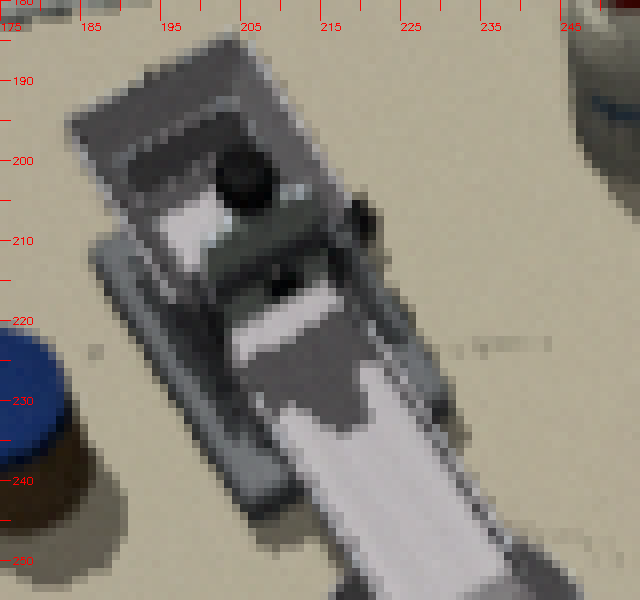

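View pics/f4.png

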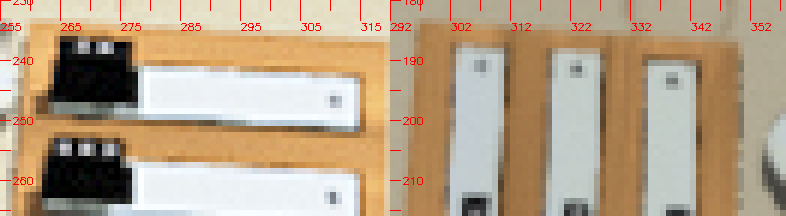

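Run:
```python
import cv2,numpy as np
t=cv2.imread("pics/top0.png")
x,y,w,h,k=195,215,70,72,8
o=cv2.resize(t[y:y+h,x:x+w],None,fx=k,fy=k,interpolation=cv2.INTER_NEAREST)
for i in range(0,w,5):
    cv2.line(o,(i*k,0),(i*k,10),(0,0,255),1); cv2.putText(o,str(x+i),(i*k,20),0,.35,(0,0,255))
for i in range(0,h,5):
    cv2.line(o,(0,i*k),(10,i*k),(0,0,255),1); cv2.putText(o,str(y+i),(12,i*k+4),0,.35,(0,0,255))
cv2.imwrite("pics/f5.png",o)
import pickle
from h import *
S=pickle.load(open("S0.pkl","rb"))
print(tri(S["side"],(267,132.5),S["top"],(205.7,202)))
```

```text
(array([554.6532057 , 203.09983495, 199.35310068]), np.float64(0.27032308602188426))
```

View pics/f5.png

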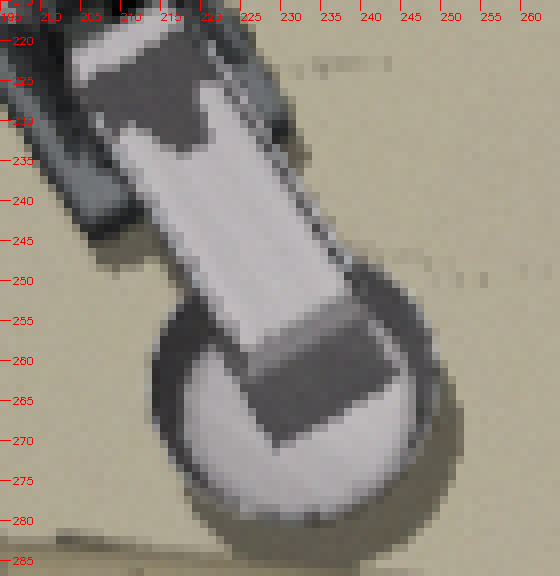

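Run:
```python
import pickle
from h import *
S=pickle.load(open("S0.pkl","rb"));s,t=S["side"],S["top"]
def ln(c,a,b,z):
    p,q=onz(c,a,z),onz(c,b,z); d=p-q; print(p.round(1)[:2],q.round(1)[:2],"yaw",np.degrees(np.arctan2(d[1],d[0])).round(2))
ln(s,(265,150.5),(230,166.5),76)
ln(s,(265,163),(237,179),76)
ln(t,(220.5,219),(237.5,247),76)
ln(t,(212,234),(224.5,258),58)
# dish centre z40 rim
print(onz(t,(231,263.5),40))
print(onz(s,(228,178),40))
# hopper rim corners z=128
for c,l in((s,[(297.5,143),(284.5,126)]),(t,[(183.5,195.5),(203.5,185)])):
    print([onz(c,u,128).round(1).tolist() for u in l])
# pins on top of strip grip 2 & holes
print("hole",tri(s,(308.8,246.6),t,(305.7,191)))
print("grip top white pins", tri(s,(270,237.3),t,(304.8,0),)[1])
print(proj(s,(468,-115,76)),proj(t,(468,-115,76)))
```

```text
[549.1 220. ] [413.2 185.4] yaw 14.26
[535.9 168. ] [425.8 128.9] yaw 19.57
[544.2 168.1] [429.3 133.8] yaw 16.65
[504.6 207.2] [408.8 183.6] yaw 13.86
[391.52203467 166.48594867  40.        ]
[397.54108839 163.43322751  40.        ]
[[658.3, 185.6, 128.0], [634.4, 268.7, 128.0]]
[[635.5, 272.3, 128.0], [658.9, 199.3, 128.0]]
hole (array([ 604.58036605, -154.56356906,   20.0369845 ]), np.float64(3.7468588245287697))
grip top white pins 378.95485634854236
[266.27486797 238.82257963] [306.45685937 220.30857831]
```

Run:
```python
import pickle
from h import *
S=pickle.load(open("S0.pkl","rb"))
for n,(x,y,w,h) in {"side":(205,110,105,85),"top":(175,180,80,90)}.items():
    s=S[n];g=cv2.cvtColor(s["pixels"],cv2.COLOR_RGB2GRAY)[y:y+h,x:x+w]
    g=cv2.resize(g,None,fx=4,fy=4,interpolation=cv2.INTER_CUBIC)
    L=cv2.createLineSegmentDetector().detect(g)[0][:,0]
    for l in L:
        a=(l[:2]+.5)/4-.5+(x,y);b=(l[2:]+.5)/4-.5+(x,y)
        p,q=onz(s,a,76),onz(s,b,76);d=q-p
        if np.linalg.norm(d)<45: continue
        yaw=np.degrees(np.arctan2(d[1],d[0]));yaw=(yaw+90)%180-90
        f=np.array([np.cos(.288),np.sin(.288)]);nn=np.array([-f[1],f[0]])
        print(n,a.round(1),b.round(1),"len",np.linalg.norm(d).round(),"yaw",yaw.round(1),"u,v rel knob",[( (k[:2]-[554.6,203.1])@np.c_[f,nn]).round().tolist() for k in(p,q)])
```

```text
side [231.3 165.4] [254.3 153.2] len 95.0 yaw 18.2 u,v rel knob [[-134.0, 25.0], [-39.0, 28.0]]
side [249.5 141.2] [247.5 125. ] len 75.0 yaw 82.3 u,v rel knob [[-28.0, 82.0], [3.0, 151.0]]
side [275.1 153.3] [286.9 147.1] len 50.0 yaw 17.7 u,v rel knob [[24.0, -11.0], [75.0, -10.0]]
side [236.4 178.7] [266.1 162.8] len 121.0 yaw 17.8 u,v rel knob [[-146.0, -32.0], [-24.0, -30.0]]
side [296.  194.3] [297.6 181.1] len 53.0 yaw 67.8 u,v rel knob [[-3.0, -192.0], [30.0, -151.0]]
side [204.7 134.1] [227.1 132.1] len 82.0 yaw -8.5 u,v rel knob [[-152.0, 196.0], [-78.0, 161.0]]
side [257.3 154.2] [232.4 167.5] len 103.0 yaw 18.4 u,v rel knob [[-32.0, 18.0], [-135.0, 15.0]]
side [284.6 139.6] [271.7 146.5] len 56.0 yaw 18.2 u,v rel knob [[85.0, 22.0], [29.0, 20.0]]
side [217.2 135.4] [204.7 136.2] len 46.0 yaw -10.0 u,v rel knob [[-116.0, 167.0], [-157.0, 187.0]]
side [286.8 125.5] [293.7 133.8] len 46.0 yaw -72.1 u,v rel knob [[127.0, 72.0], [128.0, 27.0]]
side [231.4 191.2] [223.8 180.9] len 49.0 yaw -70.2 u,v rel knob [[-184.0, -67.0], [-187.0, -18.0]]
side [284.8 165.3] [295.3 158.5] le
[... 208 characters left out ...]
rel knob [[-70.0, 58.0], [8.0, 61.0]]
top [191.3 222.5] [185.2 212. ] len 46.0 yaw 16.6 u,v rel knob [[19.0, 61.0], [65.0, 61.0]]
top [237.3 249.4] [229.3 236.9] len 53.0 yaw 18.1 u,v rel knob [[-147.0, -26.0], [-94.0, -25.0]]
top [180.9 222.2] [187.3 239. ] len 68.0 yaw 9.0 u,v rel knob [[38.0, 91.0], [-29.0, 100.0]]
top [246.5 197.5] [245.2 184.7] len 51.0 yaw -7.5 u,v rel knob [[7.0, -147.0], [54.0, -168.0]]
top [253.8 207.4] [246.3 197. ] len 48.0 yaw 19.3 u,v rel knob [[-39.0, -150.0], [9.0, -148.0]]
top [229.3 236.7] [221.8 225.4] len 50.0 yaw 18.8 u,v rel knob [[-93.0, -25.0], [-43.0, -23.0]]
top [186.9 211.8] [205.3 241.7] len 131.0 yaw 18.0 u,v rel knob [[63.0, 56.0], [-68.0, 53.0]]
```

Run:
```python
import pickle
from h import *
S=pickle.load(open("S0.pkl","rb"));s,t=S["side"],S["top"]
def im(s,x,y,w,h,k=12):
    o=cv2.resize(s["pixels"][y:y+h,x:x+w,::-1],None,fx=k,fy=k,interpolation=cv2.INTER_NEAREST)
    for i in range(0,w,2): cv2.putText(o,str(x+i),(i*k,10),0,.3,(0,0,255))
    for i in range(0,h,2): cv2.putText(o,str(y+i),(0,i*k+8),0,.3,(0,0,255))
    return o
cv2.imwrite("pics/g1.png",np.hstack([im(s,256,230,30,34),im(t,294,206,30,34)]))
h,e=tri(s,(310.2,246),t,(306.8,190.5));print("hole",h,e)
```

```text
hole [ 606.34102675 -156.97649345   24.24469635] 2.1010711571647924
```

View pics/g1.png

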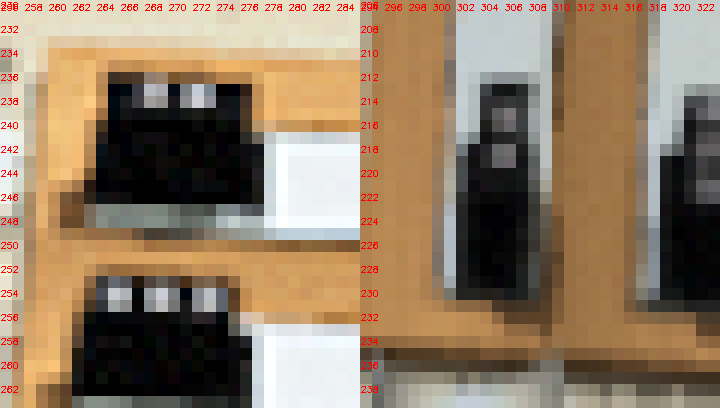

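Run:
```python
import pickle
from h import *
S=pickle.load(open("S0.pkl","rb"));s,t=S["side"],S["top"]
p,e=tri(s,(270,237.5),t,(305.4,216.9));print("pins",p,e)
print(onz(s,(270,237.5),77),onz(t,(305.4,216.9),77))
yaw=np.radians(-18.5);f=np.array([np.cos(yaw),np.sin(yaw)])
tray=np.array([521.3,-188.9]);n=np.array([-f[1],f[0]])
print("expected grip from tray",tray+58*n-62*f)
print("from tip",np.array([618.5,-160.2])-147*f)
# rectified grip frame: knob dir
```

```text
pins [ 480.45927303 -114.55211639   78.05809151] 0.20819089277613054
[ 480.64987573 -114.04655652   77.        ] [ 480.83685249 -114.78502545   77.        ]
expected grip from tray [ 480.90760345 -114.2243393 ]
from tip [ 479.09642268 -113.55621551]
```

```bash
cat >> h.py <<'E'
def go(x,y,z,yaw,q=None):
    """row (shift/turn) from measured pose to target; prints normalised numbers"""
    q=q or r.sense();p=np.array(q["tool_pos"]);w=q["tcp_rot"][2];a=np.radians(w)
    d=np.array([x,y,z])-p
    dy=(yaw-w+180)%360-180
    t=np.array([np.cos(a)*d[0]+np.sin(a)*d[1],np.sin(a)*d[0]-np.cos(a)*d[1],-d[2]])
    print("row",(t/250).round(3).tolist(),"az",round(-dy/180,4),"dist",np.linalg.norm(t).round(1),"dyaw",round(dy,2))
def st():
    q=r.sense();print(round(q["time"],2),np.round(q["tool_pos"],1),np.round(q["tcp_rot"],2),"F",np.round(q["ft_force"],2),"gap",round(q["finger_gap"],1),"qd",np.abs(q["qd"]).max().round(2))
E
python3 -c "
from h import *
st();go(480.5,-114.4,150,161.5);go(300,334,200,161.5)
import pickle
S=pickle.load(open('S0.pkl','rb'));print(onz(S['side'],(307,177),185),onz(S['top'],(254.5,174),185))"
```

```text
0.2 [204.9 563.6 230.7] [-1.7994e+02 -1.0000e-02  1.6002e+02] F [ 0.13 -0.86 -0.57] gap 85.5 qd 0.15
row [-1.963, -2.172, 0.323] az -0.0082 dist 736.3 dyaw 1.48
row [-0.671, -0.733, 0.123] az -0.0082 dist 250.4 dyaw 1.48
[635.89639913  11.842999   185.        ] [626.07334935  26.20639647 185.        ]
```

```bash
python3 -m jog '[[-0.655,-0.724,0,0,0,-0.008],[-0.655,-0.724,0,0,0,-0.008],[-0.655,-0.724,0,0,0,-0.008],[-0.655,-0.724,0,0,0,-0.008],[-0.655,-0.724,0,0,0,-0.008],[-0.655,-0.724,0,0,0,-0.008]]' 0.5 30; python3 -c "
from h import *
st();go(480.5,-114.4,150,161.5)"
```

```text
time: 0.8
tool_pos: [298.8, 333.9, 231.2]
tcp_rot: [-179.9, 0.1, 161.2]
ft_force: [0.0, 0.5, 0.0]
finger_gap: 42.6
0.8 [298.8 333.9 231.2] [-1.7994e+02  8.0000e-02  1.6119e+02] F [0.04 0.51 0.03] gap 42.6 qd 5.07
row [-1.266, -1.463, 0.325] az -0.0017 dist 490.5 dyaw 0.31
```

```bash
python3 -m jog '[[-0.633,-0.732,0,0,0,-0.0017],[-0.633,-0.732,0,0,0,-0.0017],[-0.633,-0.732,0,0,0,-0.0017],[-0.633,-0.732,0,0,0,-0.0017],[-0.633,-0.732,0,0,0,-0.0017],[-0.633,-0.732,0,0,0,-0.0017]]' && python3 -c "
from h import *
st();go(480.5,-114.4,110,161.5)"
```

```text
time: 1.4
tool_pos: [390.3, 110.2, 231.4]
tcp_rot: [-179.9, 0.1, 161.4]
ft_force: [-0.4, 0.5, -0.6]
finger_gap: 42.9
1.4 [390.3 110.2 231.4] [-1.7994e+02  7.0000e-02  1.6142e+02] F [-0.36  0.47 -0.58] gap 42.9 qd 5.76
row [-0.628, -0.737, 0.485] az -0.0004 dist 270.7 dyaw 0.08
```

```bash
python3 -m jog '[[-0.628,-0.737,0.1,0,0,0],[-0.628,-0.737,0.2,0,0,0],[-0.628,-0.737,0.3,0,0,0],[-0.628,-0.737,0.485,0,0,0],[-0.628,-0.737,0.485,0,0,0],[-0.628,-0.737,0.485,0,0,0],[-0.628,-0.737,0.485,0,0,0],[-0.628,-0.737,0.485,0,0,0]]' && python3 -c "
from h import *
st();go(480.5,-114.4,36,161.5)
S=snap('side','s1');T=snap('top','t1')
a=cv2.imread('pics/s1.png')[200:300,220:340];b=cv2.imread('pics/t1.png')[150:250,260:380]
cv2.imwrite('pics/c1.png',cv2.resize(np.hstack([a,b]),None,fx=3.3,fy=3.3,interpolation=cv2.INTER_CUBIC))"
```

```text
time: 2.2
tool_pos: [480.1, -109.2, 109.4]
tcp_rot: [180.0, -0.1, 161.7]
ft_force: [-0.7, 0.7, 0.4]
finger_gap: 42.6
2.2 [ 480.1 -109.2  109.4] [ 1.7997e+02 -1.2000e-01  1.6174e+02] F [-0.66  0.68  0.39] gap 42.6 qd 2.19
row [-0.008, -0.019, 0.294] az 0.0013 dist 73.6 dyaw -0.24
```

View pics/c1.png

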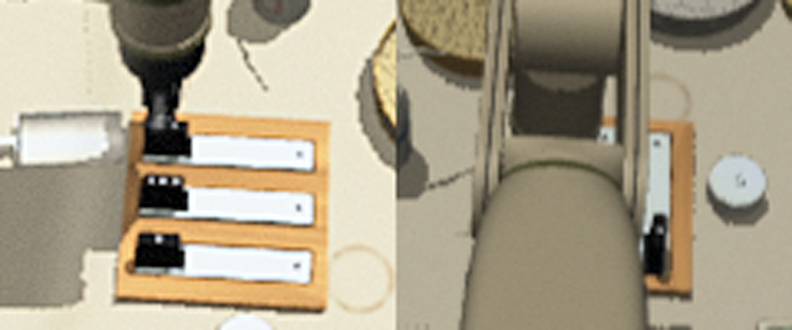

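```bash
python3 -m jog '[[0,0,0.1,0,0,0],[0,0,0.1,0,0,0]]' && python3 -c "
from h import *
st();go(480.5,-114.4,37,161.5)"
```

```text
time: 2.5
tool_pos: [479.2, -108.5, 83.8]
tcp_rot: [180.0, -0.1, 161.8]
ft_force: [-0.6, -0.3, -0.3]
finger_gap: 42.7
2.5 [ 479.2 -108.5   83.8] [ 1.7998e+02 -1.4000e-01  1.6185e+02] F [-0.64 -0.29 -0.29] gap 42.7 qd 2.93
row [-0.012, -0.021, 0.187] az 0.0019 dist 47.2 dyaw -0.35
```

```bash
python3 -m jog '[[-0.012,-0.021,0.05,0,0,0.0019],[-0.012,-0.021,0.1,0,0,0.0019],[-0.012,-0.021,0.15,0,0,0.0019],[-0.012,-0.021,0.185,0,0,0.0019],[-0.012,-0.021,0.185,0,0,0.0019],[-0.012,-0.021,0.185,0,0,0.0019]]' && python3 -c "
from h import *
st();go(480.5,-114.4,37,161.5)"
```

```text
time: 3.1
tool_pos: [481.3, -116.0, 38.5]
tcp_rot: [180.0, -0.0, 161.4]
ft_force: [0.3, -0.5, -0.7]
finger_gap: 43.1
3.1 [ 481.3 -116.    38.5] [ 1.8000e+02 -4.0000e-02  1.6141e+02] F [ 0.31 -0.54 -0.73] gap 43.1 qd 0.68
row [0.005, 0.005, 0.006] az -0.0005 dist 2.4 dyaw 0.09
```

```bash
python3 -m jog '[[0.004,0.005,0.006,0,0,0],[0.004,0.005,0.006,0,0,0],[0.004,0.005,0.006,0,0,0],[0.004,0.005,0.006,0,0,0],[0.004,0.005,0.006,0,0,0],[0.004,0.005,0.006,0,0,0]]' 0.0 40 && python3 -c "
from h import *
st();go(480.5,-114.4,37,161.5)"
```

```text
time: 3.7
tool_pos: [481.2, -114.6, 37.6]
tcp_rot: [180.0, 0.0, 161.4]
ft_force: [-0.2, 2.6, 1.8]
finger_gap: 13.4
3.7 [ 481.2 -114.6   37.6] [1.7999e+02 2.0000e-02 1.6142e+02] F [-0.19  2.64  1.77] gap 13.4 qd 0.06
row [0.003, -0.0, 0.002] az -0.0004 dist 0.9 dyaw 0.08
```

```bash
python3 -m jog '[[0,0,-0.02,0,0,0],[0,0,-0.06,0,0,0],[0,0,-0.12,0,0,0],[0,0,-0.24,0,0,0],[0,0,-0.4,0,0,0],[0,0,-0.6,0,0,0],[0,0,-0.8,0,0,0],[0,0,-0.8,0,0,0],[0,0,-0.8,0,0,0]]' && python3 -c "
from h import *
st()
S=snap('side','s2');T=snap('top','t2')
a=cv2.imread('pics/s2.png')[170:300,220:360];b=cv2.imread('pics/t2.png')[140:270,240:380]
cv2.imwrite('pics/c2.png',cv2.resize(np.hstack([a,b]),None,fx=2.8,fy=2.8,interpolation=cv2.INTER_CUBIC))"
```

```text
time: 4.6
tool_pos: [482.0, -115.0, 239.8]
tcp_rot: [-180.0, 0.3, 161.4]
ft_force: [-0.3, 0.1, -2.6]
finger_gap: 13.5
4.6 [ 482.  -115.   239.8] [-179.99    0.26  161.42] F [-0.32  0.12 -2.65] gap 13.5 qd 3.79
```

View pics/c2.png

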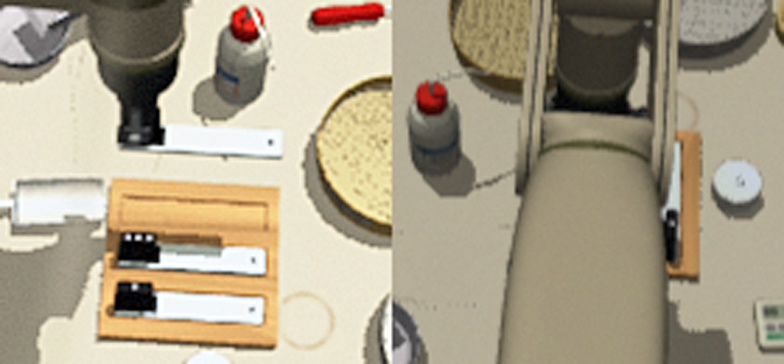

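```bash
python3 -c "
from h import *
go(381.5,146.9,250,198);go(430,20,262,180)"
```

```text
row [0.707, 0.865, -0.055] az -0.2032 dist 279.6 dyaw 36.58
row [0.362, 0.445, -0.103] az -0.1032 dist 145.7 dyaw 18.58
```

```bash
python3 -m jog '[[0.1,0.12,-0.08,0,0,-0.02],[0.25,0.3,-0.08,0,0,-0.06],[0.4,0.48,-0.08,0,0,-0.1],[0.55,0.66,-0.08,0,0,-0.14],[0.65,0.8,-0.08,0,0,-0.18],[0.7,0.855,-0.05,0,0,-0.2032],[0.7,0.855,-0.05,0,0,-0.2032],[0.7,0.855,-0.05,0,0,-0.2032],[0.7,0.855,-0.05,0,0,-0.2032],[0.7,0.855,-0.05,0,0,-0.2032]]' && python3 -c "
from h import *
st();go(381.5,146.9,125,198)
S=snap('side','s3');T=snap('top','t3')
a=cv2.imread('pics/s3.png')[90:220,190:330];b=cv2.imread('pics/t3.png')[150:280,160:300]
cv2.imwrite('pics/c3.png',cv2.resize(np.hstack([a,b]),None,fx=2.8,fy=2.8,interpolation=cv2.INTER_CUBIC))"
```

```text
time: 5.7
tool_pos: [383.5, 142.8, 249.3]
tcp_rot: [-180.0, -0.1, -162.1]
ft_force: [-0.1, 0.1, -0.8]
finger_gap: 13.8
5.7 [383.5 142.8 249.3] [-1.7999e+02 -6.0000e-02 -1.6213e+02] F [-0.15  0.12 -0.75] gap 13.8 qd 0.42
row [0.002, 0.018, 0.497] az -0.0007 dist 124.4 dyaw 0.13
```

View pics/c3.png

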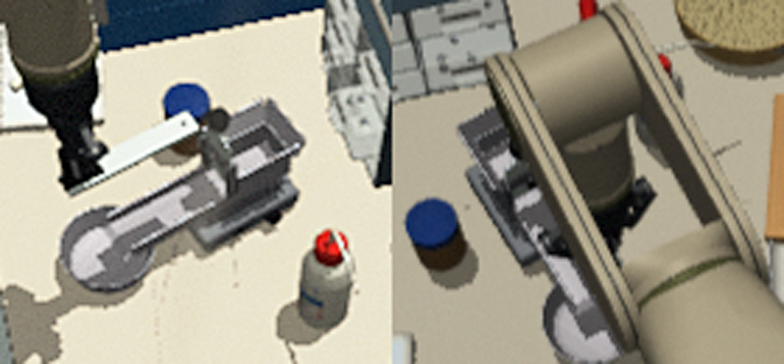

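```bash
python3 -m jog '[[0.002,0.018,0.15,0,0,-0.0007],[0.002,0.018,0.3,0,0,-0.0007],[0.002,0.018,0.45,0,0,-0.0007],[0.002,0.018,0.53,0,0,-0.0007],[0.002,0.018,0.58,0,0,-0.0007],[0.002,0.018,0.58,0,0,-0.0007],[0.002,0.018,0.58,0,0,-0.0007]]' && python3 -c "
from h import *
st();go(381.5,146.9,88,198)
S=snap('side','s4')
a=cv2.imread('pics/s4.png')[110:200,200:310]
cv2.imwrite('pics/c4.png',cv2.resize(a,None,fx=6,fy=6,interpolation=cv2.INTER_CUBIC))"
```

```text
time: 6.5
tool_pos: [382.2, 147.8, 105.9]
tcp_rot: [-180.0, 0.1, -161.9]
ft_force: [-0.3, -0.0, -0.4]
finger_gap: 13.6
6.5 [382.2 147.8 105.9] [-1.7999e+02  7.0000e-02 -1.6192e+02] F [-0.33 -0.   -0.45] gap 13.6 qd 1.09
row [0.004, -0.003, 0.071] az 0.0005 dist 17.9 dyaw -0.08
```

View pics/c4.png

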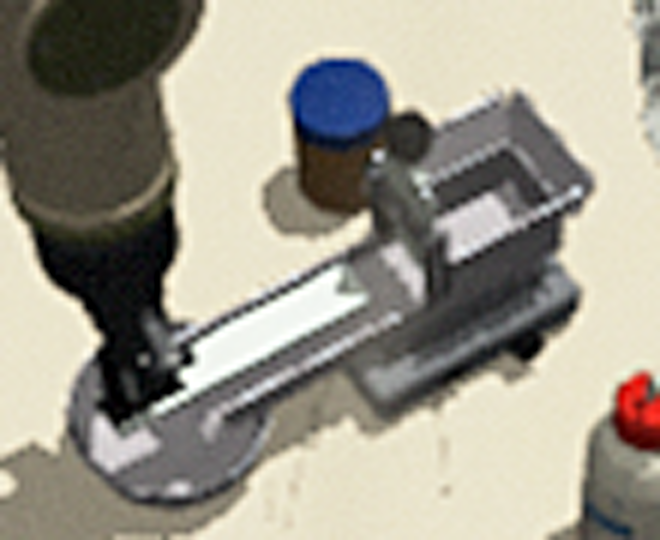

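```bash
python3 -m jog '[[0.004,-0.003,0.03,0,0,0.0005],[0.004,-0.003,0.06,0,0,0.0005],[0.004,-0.003,0.068,0,0,0.0005],[0.004,-0.003,0.068,0,0,0.0005],[0.004,-0.003,0.068,0,0,0.0005]]' && python3 -m jog '[[0,0,0.002,0,0,0],[0,0,0.004,0,0,0],[0,0,0.006,0,0,0]]' && python3 -c "
from h import *
st();go(381.5,146.9,85.6,198)"
```

```text
time: 7.05
tool_pos: [380.6, 146.9, 87.8]
tcp_rot: [180.0, -0.0, -162.0]
ft_force: [-0.5, -0.2, -1.4]
finger_gap: 13.6
time: 7.35
tool_pos: [380.8, 147.0, 86.4]
tcp_rot: [-180.0, 0.0, -162.0]
ft_force: [-1.1, -1.2, -1.5]
finger_gap: 13.3
7.35 [380.8 147.   86.4] [-1.8000e+02  2.0000e-02 -1.6197e+02] F [-1.13 -1.2  -1.51] gap 13.3 qd 0.63
row [-0.003, -0.001, 0.003] az 0.0002 dist 1.1 dyaw -0.03
```

```bash
python3 -m jog '[[0,0,0.002,0,0,0],[0,0,0.004,0,0,0],[0,0,0.004,0,0,0]]';  python3 -m jog '[[0,0,0.002,0,0,0],[0,0,0.004,0,0,0],[0,0,0.004,0,0,0]]'
```

```text
time: 7.65
tool_pos: [380.7, 146.9, 85.5]
tcp_rot: [-180.0, 0.0, -162.0]
ft_force: [-2.0, -0.9, 2.0]
finger_gap: 13.2
time: 7.95
tool_pos: [380.7, 147.0, 85.4]
tcp_rot: [180.0, -0.0, -162.0]
ft_force: [-9.4, -1.9, 13.3]
finger_gap: 13.4
```

```bash
python3 -m jog '[[0,0,-0.0045,0,0,0],[0,0,-0.0045,0,0,0],[0,0,-0.0045,0,0,0]]'; python3 -m jog '[[-0.02,0,0,0,0,0],[-0.05,0,0,0,0,0],[-0.08,0,0,0,0,0],[-0.11,0,0,0,0,0],[-0.11,0,0,0,0,0]]'
```

```text
time: 8.25
tool_pos: [380.8, 147.0, 85.5]
tcp_rot: [-180.0, 0.0, -162.0]
ft_force: [-0.1, 0.3, 1.0]
finger_gap: 13.7
time: 8.75
tool_pos: [408.0, 155.7, 85.5]
tcp_rot: [-180.0, 0.1, -162.0]
ft_force: [2.3, 0.8, 2.9]
finger_gap: 13.9
```

```bash
python3 -m jog '[[-0.02,0,0,0,0,0],[-0.04,0,0,0,0,0],[-0.06,0,0,0,0,0],[-0.08,0,0,0,0,0]]'; python3 -m jog '[[-0.03,0,0,0,0,0],[-0.06,0,0,0,0,0],[-0.09,0,0,0,0,0],[-0.12,0,0,0,0,0],[-0.128,0,0,0,0,0],[-0.128,0,0,0,0,0],[-0.128,0,0,0,0,0]]'; python3 -c "
from h import *
st();q=r.sense()['tool_pos'];d=np.array(q[:2])-[554.6,203.1];a=np.radians(18);print('u,v',d@[np.cos(a),np.sin(a)],d@[-np.sin(a),np.cos(a)])
S=snap('side','s5')
a=cv2.imread('pics/s5.png')[110:200,200:310]
cv2.imwrite('pics/c5.png',cv2.resize(a,None,fx=6,fy=6,interpolation=cv2.INTER_CUBIC))"
```

```text
time: 9.15
tool_pos: [425.7, 161.6, 85.5]
tcp_rot: [-180.0, -0.0, -162.0]
ft_force: [-5.1, -2.1, 6.8]
finger_gap: 13.3
time: 9.85
tool_pos: [456.6, 171.6, 85.5]
tcp_rot: [-180.0, 0.1, -162.0]
ft_force: [0.4, -0.0, 2.3]
finger_gap: 13.9
9.85 [456.6 171.6  85.5] [-1.8000e+02  5.0000e-02 -1.6197e+02] F [ 0.4  -0.    2.29] gap 13.9 qd 0.31
u,v -102.89980724123635 0.29849696652700014
```

View pics/c5.png

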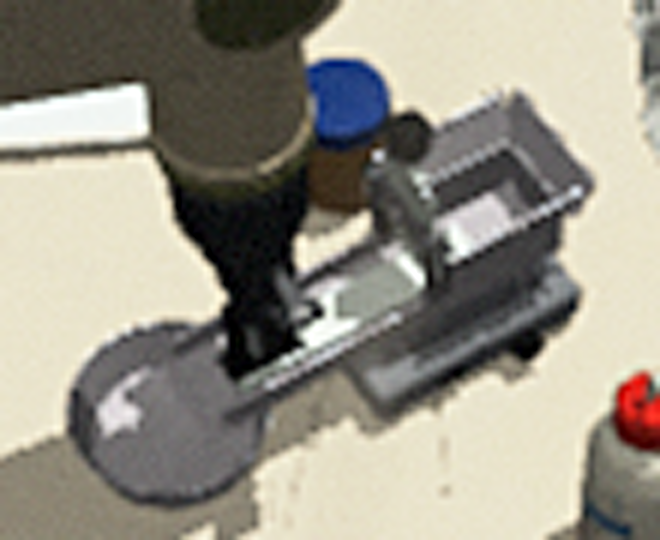

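```bash
python3 -m jog '[[0,0,0,0,0,0],[0,0,0,0,0,0],[0,0,0,0,0,0]]' 0.5; python3 -m jog '[[0,0,-0.04,0,0,0],[0,0,-0.15,0,0,0],[0,0,-0.3,0,0,0],[0,0,-0.5,0,0,0],[0,0,-0.62,0,0,0],[0,0,-0.62,0,0,0],[0,0,-0.62,0,0,0]]'; python3 -c "
from h import *
st();go(554.6,203.1,230,198)
S=snap('side','s6')
a=cv2.imread('pics/s6.png')[110:200,200:310]
cv2.imwrite('pics/c6.png',cv2.resize(a,None,fx=6,fy=6,interpolation=cv2.INTER_CUBIC))"
```

```text
time: 10.2
tool_pos: [455.9, 171.4, 85.1]
tcp_rot: [180.0, -0.0, -162.0]
ft_force: [-0.4, 0.4, 0.4]
finger_gap: 42.8
time: 10.9
tool_pos: [456.8, 171.7, 241.8]
tcp_rot: [-180.0, 0.1, -162.0]
ft_force: [0.0, 0.2, -0.7]
finger_gap: 42.4
10.9 [456.8 171.7 241.8] [-1.7999e+02  1.4000e-01 -1.6197e+02] F [ 0.05  0.21 -0.75] gap 42.4 qd 2.72
row [-0.411, -0.002, 0.047] az 0.0002 dist 103.4 dyaw -0.03
```

View pics/c6.png

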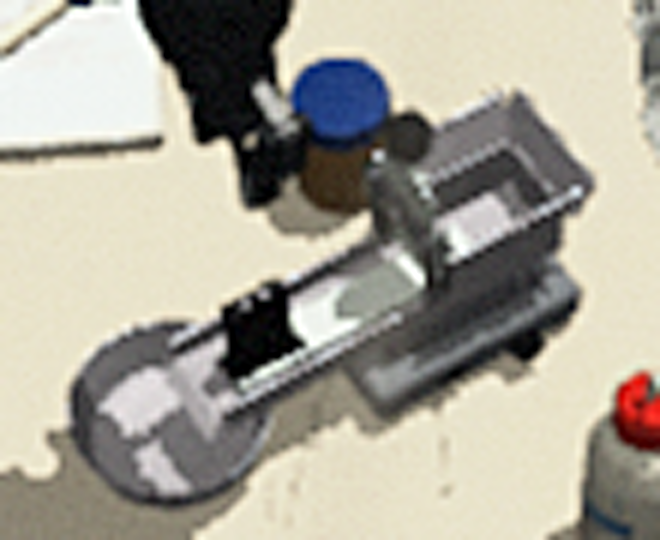

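```bash
python3 -m jog '[[-0.1,0,0,0,0,0],[-0.25,0,0,0,0,0],[-0.37,-0.002,0,0,0,0],[-0.411,-0.002,0,0,0,0],[-0.411,-0.002,0,0,0,0],[-0.411,-0.002,0,0,0,0],[-0.411,-0.002,0,0,0,0]]' 0 30;  python3 -c "
from h import *
st();go(554.6,203.1,215,198)
S=snap('side','s7')
a=cv2.imread('pics/s7.png')[90:180,210:320]
cv2.imwrite('pics/c7.png',cv2.resize(a,None,fx=6,fy=6,interpolation=cv2.INTER_CUBIC))"
```

```text
time: 11.65
tool_pos: [553.0, 202.6, 240.1]
tcp_rot: [180.0, -0.1, -162.0]
ft_force: [-0.2, -0.1, 0.4]
finger_gap: 0.4
11.65 [553.  202.6 240.1] [ 1.8000e+02 -6.0000e-02 -1.6196e+02] F [-0.22 -0.1   0.43] gap 0.4 qd 0.45
row [-0.007, -0.0, 0.1] az 0.0002 dist 25.2 dyaw -0.04
```

View pics/c7.png

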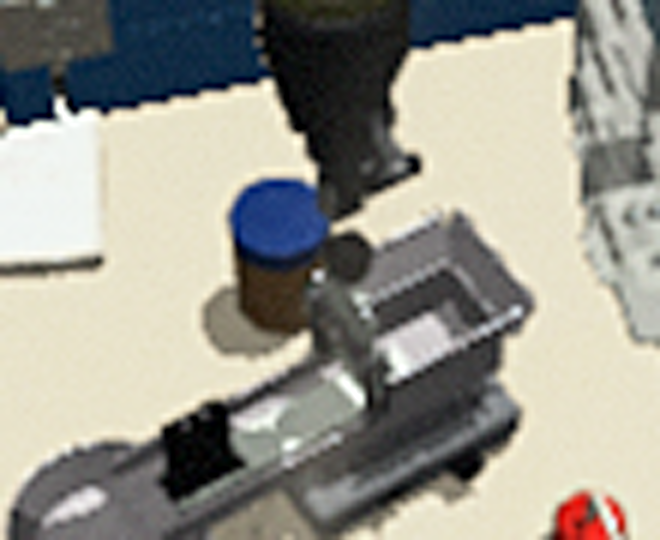

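```bash
python3 -m jog '[[-0.007,0,0.03,0,0,0],[-0.007,0,0.06,0,0,0],[-0.007,0,0.085,0,0,0],[-0.007,0,0.085,0,0,0]]'; for i in 1 2 3; do python3 -m jog '[[0,0,0.006,0,0,0],[0,0,0.012,0,0,0]]'; done
```

```text
time: 12.1
tool_pos: [554.8, 203.1, 217.3]
tcp_rot: [180.0, -0.2, -162.0]
ft_force: [0.1, 0.3, -0.1]
finger_gap: 0.5
time: 12.3
tool_pos: [555.9, 203.4, 216.3]
tcp_rot: [-180.0, 0.0, -162.0]
ft_force: [-0.7, 0.5, -0.1]
finger_gap: 0.2
time: 12.5
tool_pos: [555.9, 203.4, 213.3]
tcp_rot: [-180.0, 0.0, -162.0]
ft_force: [0.3, 0.3, -0.0]
finger_gap: -0.3
time: 12.7
tool_pos: [555.8, 203.4, 210.1]
tcp_rot: [-180.0, 0.0, -162.0]
ft_force: [0.2, 0.2, -0.0]
finger_gap: 0.2
```

```bash
for i in 1 2 3 4; do python3 -m jog '[[0,0,0.004,0,0,0],[0,0,0.008,0,0,0]]' | sed -n '1,2p;4p'; done
```

```text
time: 12.9
tool_pos: [555.8, 203.4, 208.1]
ft_force: [0.5, -1.0, -0.0]
time: 13.1
tool_pos: [555.8, 203.4, 206.2]
ft_force: [-1.0, -0.0, 2.0]
time: 13.3
tool_pos: [555.8, 203.4, 204.5]
ft_force: [-1.5, -0.8, 3.3]
time: 13.5
tool_pos: [555.8, 203.4, 202.3]
ft_force: [-2.1, -0.2, 2.4]
```

```bash
for i in 1 2 3; do python3 -m jog '[[0,0,0.003,0,0,0],[0,0,0.006,0,0,0]]' | sed -n '1,2p;4p'; done;  for i in 1 2; do python3 -m jog '[[0,0,0.002,0,0,0],[0,0,0.002,0,0,0]]' | sed -n '1,2p;4p'; done
```

```text
time: 13.7
tool_pos: [555.8, 203.4, 200.7]
ft_force: [-0.6, -0.1, 2.8]
time: 13.9
tool_pos: [555.8, 203.4, 199.1]
ft_force: [-0.7, -0.9, 2.9]
time: 14.1
tool_pos: [555.8, 203.4, 197.6]
ft_force: [-0.2, -1.1, 1.9]
time: 14.3
tool_pos: [555.8, 203.4, 197.0]
ft_force: [0.2, 0.4, 1.8]
time: 14.5
tool_pos: [555.8, 203.4, 196.6]
ft_force: [0.4, 0.5, 2.3]
```

```bash
for i in 1 2 3 4; do python3 -m jog '[[0,0,0.002,0,0,0],[0,0,0.002,0,0,0]]' | sed -n '1,2p;4p'; done
```

```text
time: 14.7
tool_pos: [555.8, 203.4, 196.1]
ft_force: [-1.0, 0.2, 2.3]
time: 14.9
tool_pos: [555.8, 203.4, 195.6]
ft_force: [-0.9, -0.2, 2.0]
time: 15.1
tool_pos: [555.8, 203.4, 195.1]
ft_force: [-0.3, 0.7, 1.7]
time: 15.3
tool_pos: [555.8, 203.4, 194.6]
ft_force: [-0.1, 0.2, 1.2]
```

```bash
for i in 1 2 3; do python3 -m jog '[[0,0,0.001,0,0,0],[0,0,0.001,0,0,0],[0,0,0.001,0,0,0]]' | sed -n '1,2p;4p'; done
```

```text
time: 15.6
tool_pos: [555.8, 203.4, 194.4]
ft_force: [0.0, 0.0, 1.1]
time: 15.9
tool_pos: [555.8, 203.4, 194.1]
ft_force: [0.1, -0.1, 1.9]
time: 16.2
tool_pos: [555.8, 203.4, 194.1]
ft_force: [-1.7, -0.3, 3.9]
```

```bash
python3 -m jog '[[0,0,0.001,0,0,0],[0,0,0.001,0,0,0],[0,0,0.001,0,0,0]]' | sed -n '1,2p;4p'
```

```text
time: 16.5
tool_pos: [555.8, 203.4, 194.0]
ft_force: [-1.2, -0.9, 4.9]
```

```bash
for i in 1 2; do python3 -m jog '[[0,0,0.001,0,0,0],[0,0,0.001,0,0,0]]' | sed -n '1,2p;4p';done
```

```text
time: 16.7
tool_pos: [555.8, 203.4, 194.0]
ft_force: [-2.8, -0.6, 5.9]
time: 16.9
tool_pos: [555.9, 203.4, 194.0]
ft_force: [-2.6, -1.1, 8.3]
```

```bash
python3 -m jog '[[0,0,-0.01,0,0,0],[0,0,-0.1,0,0,0],[0,0,-0.17,0,0,0],[0.1,0,-0.17,0,0,0],[0.25,0,-0.17,0,0,0],[0.38,0,-0.17,0,0,0],[0.41,0.002,-0.17,0,0,0],[0.41,0.002,-0.17,0,0,0],[0.41,0.002,-0.17,0,0,0]]' 0.5; python3 -c "
from h import *
st();go(456.6,171.6,85.5,198)
S=snap('side','s8')
a=cv2.imread('pics/s8.png')[110:200,200:310]
cv2.imwrite('pics/c8.png',cv2.resize(a,None,fx=6,fy=6,interpolation=cv2.INTER_CUBIC))"
```

```text
time: 17.8
tool_pos: [458.9, 172.3, 235.8]
tcp_rot: [-180.0, 0.1, -162.0]
ft_force: [0.7, 0.9, -0.3]
finger_gap: 43.0
17.8 [458.9 172.3 235.8] [-1.8000e+02  5.0000e-02 -1.6197e+02] F [ 0.74  0.93 -0.32] gap 43.0 qd 1.13
row [0.009, 0.0, 0.601] az 0.0002 dist 150.3 dyaw -0.03
```

View pics/c8.png

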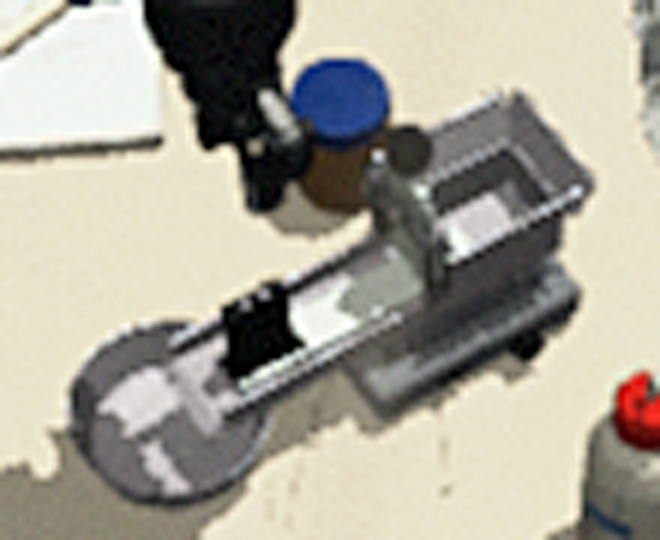

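```bash
python3 -m jog '[[0.004,0,0.15,0,0,0],[0.006,0,0.33,0,0,0],[0.006,0,0.48,0,0,0],[0.006,0,0.56,0,0,0],[0.006,0,0.596,0,0,0],[0.006,0,0.596,0,0,0],[0.006,0,0.596,0,0,0],[0.006,0,0.596,0,0,0]]'; python3 -c "
from h import *
st();go(456.4,171.5,85.5,198)"
```

```text
time: 18.65
tool_pos: [458.3, 172.1, 88.5]
tcp_rot: [-180.0, 0.2, -162.0]
ft_force: [-0.5, 0.8, 0.1]
finger_gap: 42.7
18.65 [458.3 172.1  88.5] [-1.7999e+02  1.7000e-01 -1.6197e+02] F [-0.47  0.82  0.06] gap 42.7 qd 0.38
row [0.008, 0.0, 0.012] az 0.0002 dist 3.6 dyaw -0.03
```

```bash
python3 -m jog '[[0.007,0,0.01,0,0,0],[0.007,0,0.01,0,0,0],[0.007,0,0.01,0,0,0]]'; python3 -c "
from h import *
st();go(456.4,171.5,85.5,198)"
```

```text
time: 18.95
tool_pos: [455.2, 171.2, 84.5]
tcp_rot: [-180.0, 0.0, -162.0]
ft_force: [-0.4, -0.1, 0.4]
finger_gap: 43.1
18.95 [455.2 171.2  84.5] [-1.8000e+02  3.0000e-02 -1.6197e+02] F [-0.44 -0.08  0.38] gap 43.1 qd 0.22
row [-0.005, -0.0, -0.004] az 0.0002 dist 1.6 dyaw -0.03
```

```bash
python3 -m jog '[[-0.005,0,-0.004,0,0,0],[-0.005,0,-0.004,0,0,0],[-0.005,0,-0.004,0,0,0],[-0.005,0,-0.004,0,0,0],[-0.005,0,-0.004,0,0,0],[-0.005,0,-0.004,0,0,0]]' 0 60; python3 -c "
from h import *
st();go(456.4,171.5,85.5,198)"
```

```text
time: 19.55
tool_pos: [456.6, 171.6, 85.6]
tcp_rot: [-180.0, 0.0, -162.0]
ft_force: [-0.9, 0.0, 6.0]
finger_gap: 13.2
19.55 [456.6 171.6  85.6] [-1.7999e+02  4.0000e-02 -1.6197e+02] F [-0.91  0.04  5.99] gap 13.2 qd 0.05
row [0.001, -0.0, 0.0] az 0.0002 dist 0.2 dyaw -0.03
```

```bash
python3 -m jog '[[0.002,0,-0.001,0,0,0],[0.01,0,-0.001,0,0,0],[0.02,0,-0.001,0,0,0],[0.03,0,-0.001,0,0,0]]'; python3 -m jog '[[0.01,0,0,0,0,0],[0.02,0,0,0,0,0],[0.03,0,0,0,0,0],[0.04,0,0,0,0,0]]';python3 -m jog '[[0.01,0,0,0,0,0],[0.02,0,0,0,0,0],[0.03,0,0,0,0,0],[0.04,0,0,0,0,0]]'
```

```text
time: 19.95
tool_pos: [450.0, 169.5, 85.6]
tcp_rot: [180.0, 0.1, -162.0]
ft_force: [5.6, 2.0, -1.5]
finger_gap: 13.1
time: 20.35
tool_pos: [440.4, 166.4, 85.6]
tcp_rot: [180.0, 0.1, -162.0]
ft_force: [6.9, 1.9, -1.3]
finger_gap: 13.5
time: 20.75
tool_pos: [430.9, 163.3, 85.6]
tcp_rot: [180.0, 0.1, -162.0]
ft_force: [5.3, 1.5, -1.7]
finger_gap: 13.4
```

```bash
python3 -m jog '[[0.01,0,0.0005,0,0,0],[0.02,0,0.0005,0,0,0],[0.03,0,0.0005,0,0,0],[0.04,0,0.0005,0,0,0]]';python3 -m jog '[[0.01,0,0,0,0,0],[0.02,0,0,0,0,0],[0.03,0,0,0,0,0],[0.04,0,0,0,0,0]]';python3 -m jog '[[0.02,0,0,0,0,0],[0.05,0,0,0,0,0],[0.08,0,0,0,0,0],[0.11,0,0,0,0,0],[0.13,0,0,0,0,0],[0.13,0,0,0,0,0]]'; python3 -c "
from h import *
st();q=r.sense()['tool_pos'];d=np.array(q[:2])-[554.6,203.1];a=np.radians(18);print('u,v',d@[np.cos(a),np.sin(a)],d@[-np.sin(a),np.cos(a)])
S=snap('side','s9')
a=cv2.imread('pics/s9.png')[110:200,200:310]
cv2.imwrite('pics/c9.png',cv2.resize(a,None,fx=6,fy=6,interpolation=cv2.INTER_CUBIC))"
```

```text
time: 21.15
tool_pos: [421.5, 160.2, 85.6]
tcp_rot: [180.0, 0.1, -162.0]
ft_force: [6.0, 2.8, -1.1]
finger_gap: 13.1
time: 21.55
tool_pos: [411.3, 156.8, 85.5]
tcp_rot: [-180.0, 0.0, -162.0]
ft_force: [2.4, 0.9, 2.4]
finger_gap: 13.1
time: 22.15
tool_pos: [379.3, 146.5, 85.5]
tcp_rot: [-180.0, -0.0, -162.0]
ft_force: [-2.6, -0.1, 8.0]
finger_gap: 13.5
22.15 [379.3 146.5  85.5] [-1.8000e+02 -3.0000e-02 -1.6197e+02] F [-2.57 -0.1   8.03] gap 13.5 qd 0.85
u,v -184.20168554659273 0.3215173250826396
```

View pics/c9.png

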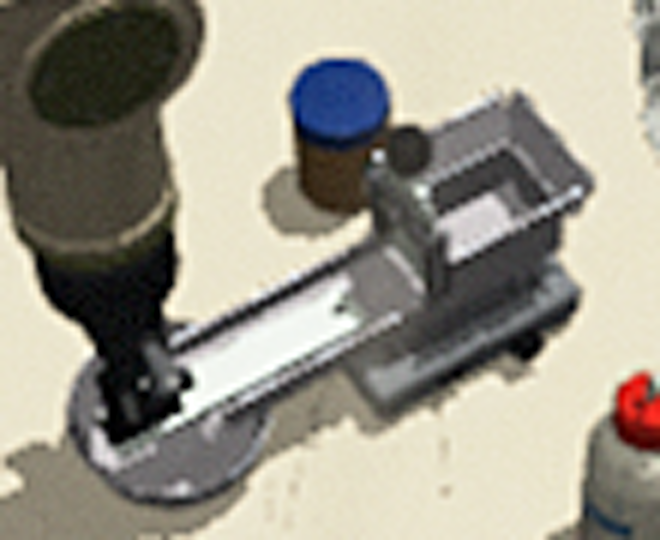

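```bash
python3 -m jog '[[0.005,0,-0.03,0,0,0],[0.005,0,-0.1,0,0,0],[0.005,0,-0.25,0,0,0],[0.005,0,-0.42,0,0,0],[0.005,0,-0.6,0,0,0],[0.005,0,-0.68,0,0,0],[0.005,0,-0.68,0,0,0],[0.005,0,-0.68,0,0,0]]'; python3 -c "
from h import *
st();go(481.2,-114.6,240,161.42)"
```

```text
time: 23.0
tool_pos: [378.2, 146.2, 254.2]
tcp_rot: [180.0, -0.1, -162.0]
ft_force: [1.0, -0.4, -1.6]
finger_gap: 13.0
23.0 [378.2 146.2 254.2] [ 1.7999e+02 -1.1000e-01 -1.6197e+02] F [ 1.01 -0.37 -1.58] gap 13.0 qd 1.94
row [-0.069, -1.119, 0.057] az 0.2034 dist 280.7 dyaw -36.61
```

```bash
python3 -m jog '[[-0.01,-0.12,0,0,0,0.02],[-0.02,-0.3,0,0,0,0.06],[-0.03,-0.48,0,0,0,0.1],[-0.04,-0.66,0,0,0,0.14],[-0.05,-0.82,0,0,0,0.18],[-0.06,-0.95,0,0,0,0.2034],[-0.06,-0.98,0,0,0,0.2034],[-0.06,-0.98,0,0,0,0.2034],[-0.06,-0.98,0,0,0,0.2034]]'; python3 -c "
from h import *
st();go(481.2,-114.6,130,161.42)"
```

```text
time: 23.9
tool_pos: [468.0, -81.0, 253.7]
tcp_rot: [180.0, -0.2, 161.5]
ft_force: [0.0, 0.3, -1.3]
finger_gap: 13.5
23.9 [468.  -81.  253.7] [179.98  -0.19 161.49] F [ 0.01  0.28 -1.27] gap 13.5 qd 1.01
row [-0.093, -0.111, 0.495] az 0.0004 dist 128.8 dyaw -0.07
```

```bash
python3 -m jog '[[-0.05,-0.06,0.05,0,0,0.0004],[-0.093,-0.111,0.15,0,0,0.0004],[-0.093,-0.111,0.3,0,0,0.0004],[-0.093,-0.111,0.45,0,0,0.0004],[-0.093,-0.111,0.6,0,0,0.0004],[-0.093,-0.111,0.68,0,0,0.0004],[-0.093,-0.111,0.68,0,0,0.0004],[-0.093,-0.111,0.68,0,0,0.0004],[-0.093,-0.111,0.68,0,0,0.0004]]'; python3 -c "
from h import *
st();go(481.2,-114.6,48,161.42)
S=snap('side','s10')
a=cv2.imread('pics/s10.png')[220:305,230:340]
cv2.imwrite('pics/c10.png',cv2.resize(a,None,fx=7,fy=7,interpolation=cv2.INTER_CUBIC))"
```

```text
time: 24.8
tool_pos: [483.6, -115.5, 87.3]
tcp_rot: [180.0, 0.2, 161.4]
ft_force: [-0.3, 1.0, -1.2]
finger_gap: 13.3
24.8 [ 483.6 -115.5   87.3] [180.     0.18 161.41] F [-0.33  0.95 -1.18] gap 13.3 qd 0.5
row [0.01, 0.0, 0.157] az -0.0 dist 39.4 dyaw 0.01
```

View pics/c10.png

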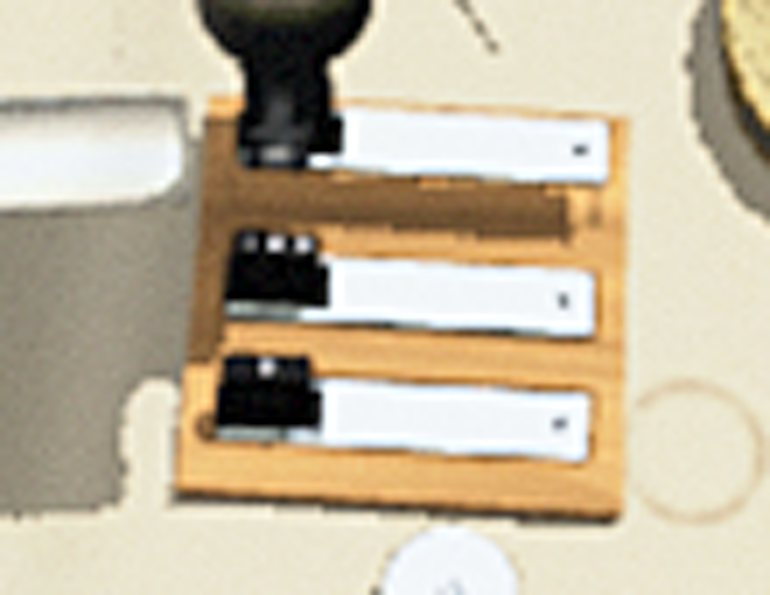

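```bash
python3 -m jog '[[0.006,0,0.06,0,0,0],[0.008,0,0.12,0,0,0],[0.008,0,0.152,0,0,0],[0.008,0,0.152,0,0,0],[0.008,0,0.152,0,0,0],[0.008,0,0.152,0,0,0]]'; python3 -c "
from h import *
st();go(481.2,-114.6,44,161.42)"
```

```text
time: 25.45
tool_pos: [481.2, -115.3, 48.4]
tcp_rot: [-180.0, 0.1, 161.4]
ft_force: [0.1, 0.0, -1.7]
finger_gap: 13.5
25.45 [ 481.2 -115.3   48.4] [-1.8000e+02  1.0000e-01  1.6135e+02] F [ 0.09  0.03 -1.72] gap 13.5 qd 0.17
row [0.001, 0.003, 0.018] az -0.0004 dist 4.5 dyaw 0.07
```

```bash
python3 -m jog '[[0.001,0.003,0.005,0,0,-0.0004],[0.001,0.003,0.014,0,0,-0.0004],[0.001,0.003,0.014,0,0,-0.0004]]';python3 -m jog '[[0,0,0.004,0,0,0],[0,0,0.004,0,0,0]]'; python3 -m jog '[[0,0,0.004,0,0,0],[0,0,0.004,0,0,0]]'; python3 -m jog '[[0,0,0.004,0,0,0],[0,0,0.004,0,0,0]]';  python3 -c "
from h import *
st();go(481.2,-114.6,38,161.42)"
```

```text
time: 25.75
tool_pos: [480.3, -114.2, 43.6]
tcp_rot: [180.0, -0.0, 161.4]
ft_force: [0.8, 0.4, -1.1]
finger_gap: 13.3
time: 25.95
tool_pos: [480.3, -114.2, 42.6]
tcp_rot: [180.0, -0.0, 161.4]
ft_force: [0.7, 0.3, -2.0]
finger_gap: 13.6
time: 26.15
tool_pos: [480.3, -114.2, 41.7]
tcp_rot: [180.0, -0.0, 161.4]
ft_force: [0.5, -0.4, -1.8]
finger_gap: 13.4
time: 26.35
tool_pos: [480.3, -114.2, 40.6]
tcp_rot: [-180.0, -0.0, 161.4]
ft_force: [0.8, -0.5, -1.6]
finger_gap: 13.3
26.35 [ 480.3 -114.2   40.6] [-1.8000e+02 -1.0000e-02  1.6142e+02] F [ 0.81 -0.48 -1.57] gap 13.3 qd 0.13
row [-0.004, -0.0, 0.011] az -0.0 dist 2.8 dyaw 0.0
```

```bash
python3 -m jog '[[-0.002,0,0.005,0,0,0],[-0.002,0,0.008,0,0,0],[-0.002,0,0.008,0,0,0]]'; python3 -m jog '[[0,0,0.002,0,0,0],[0,0,0.002,0,0,0]]';python3 -m jog '[[0,0,0.002,0,0,0],[0,0,0.002,0,0,0]]'
```

```text
time: 26.65
tool_pos: [480.7, -114.3, 38.6]
tcp_rot: [180.0, -0.0, 161.4]
ft_force: [-0.2, -0.5, -2.0]
finger_gap: 13.4
time: 26.85
tool_pos: [480.8, -114.4, 38.2]
tcp_rot: [-180.0, -0.0, 161.4]
ft_force: [0.9, 0.1, -1.1]
finger_gap: 13.1
time: 27.05
tool_pos: [480.9, -114.4, 37.8]
tcp_rot: [-180.0, 0.0, 161.4]
ft_force: [0.1, 0.4, -1.9]
finger_gap: 13.5
```

```bash
python3 -m jog '[[0,0,0.002,0,0,0],[0,0,0.002,0,0,0]]'; python3 -m jog '[[0,0,0,0,0,0],[0,0,0,0,0,0],[0,0,0,0,0,0],[0,0,0,0,0,0]]' 0.5; python3 -m jog '[[0,0,-0.05,0,0,0],[0,0,-0.15,0,0,0],[0,0,-0.35,0,0,0],[0,0,-0.55,0,0,0],[0,0,-0.75,0,0,0],[0.2,0,-0.8,0,0,0],[0.4,0,-0.8,0,0,0],[0.4,0,-0.8,0,0,0]]'; python3 -c "
from h import *
st()
S=snap('side','s11');T=snap('top','t11')
a=cv2.imread('pics/s11.png')[210:305,230:340]
cv2.imwrite('pics/c11.png',cv2.resize(a,None,fx=6,fy=6,interpolation=cv2.INTER_CUBIC))"
```

```text
time: 27.25
tool_pos: [480.9, -114.4, 37.6]
tcp_rot: [-180.0, 0.0, 161.4]
ft_force: [-3.0, 0.4, 3.3]
finger_gap: 13.2
time: 27.65
tool_pos: [480.9, -114.4, 37.3]
tcp_rot: [-180.0, 0.0, 161.4]
ft_force: [0.4, 0.2, -0.2]
finger_gap: 42.7
time: 28.45
tool_pos: [382.1, -80.9, 238.3]
tcp_rot: [180.0, 0.1, 161.4]
ft_force: [0.9, -0.9, -0.2]
finger_gap: 42.4
28.45 [382.1 -80.9 238.3] [1.8000e+02 8.0000e-02 1.6145e+02] F [ 0.88 -0.9  -0.18] gap 42.4 qd 4.49
```

View pics/c11.png

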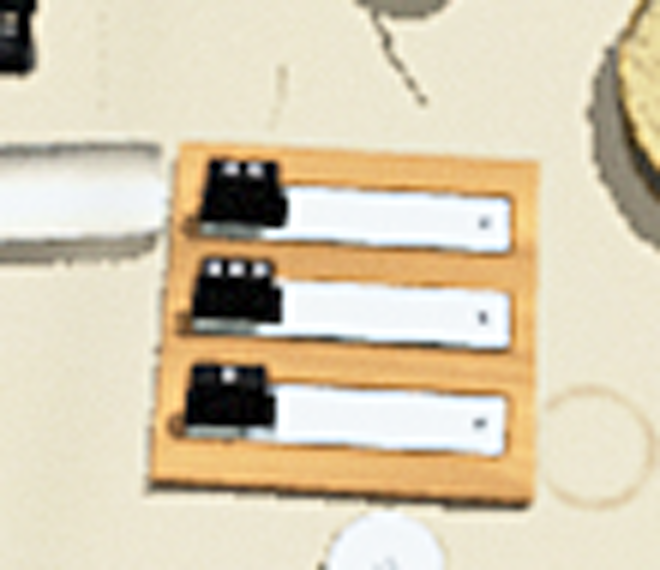

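View pics/t11.png

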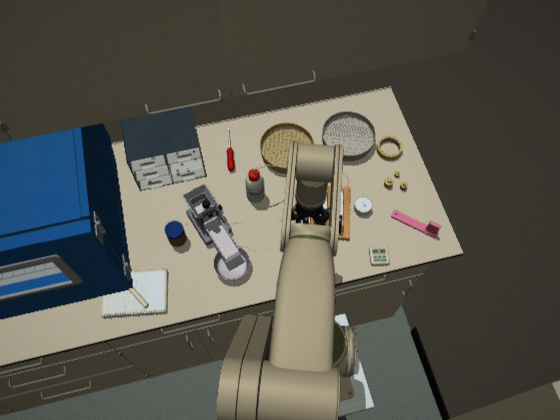

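```bash
python3 -m jog '[[0,0,0,0,0,0],[0,0,0,0,0,0],[0,0,0,0,0,0]]'
python3 - <<'E'
from h import *
S=snap('side');T=snap('top');st()
for p in([554.6,203.1,182],[554.6,203.1,194]): print(proj(S,p),proj(T,p))
a=S["pixels"][118:158,250:290,::-1];b=T["pixels"][185:225,190:230,::-1]
o=cv2.resize(np.hstack([a,b]),None,fx=10,fy=10,interpolation=cv2.INTER_NEAREST)
for im,x in((S,250),(T,190)):
    u=proj(im,[554.6,203.1,182]);y0=118 if x==250 else 185
    cv2.circle(o,(int((u[0]+.5-x)*10)+(0 if x==250 else 400),int((u[1]+.5-y0)*10)),40,(0,0,255),1)
cv2.imwrite("pics/k.png",o)
E
```

```text
time: 28.85
tool_pos: [386.6, -82.8, 237.1]
tcp_rot: [180.0, -0.1, 161.4]
ft_force: [0.4, -0.5, -0.2]
finger_gap: 42.5
28.95 [386.4 -82.7 236.9] [ 1.8000e+02 -8.0000e-02  1.6142e+02] F [-0.48  0.5  -0.46] gap 42.6 qd 0.52
[267.108344   135.69886457] [206.33573832 204.49758943]
[267.04200969 133.47585116] [205.91644426 202.80861637]
```

View pics/k.png

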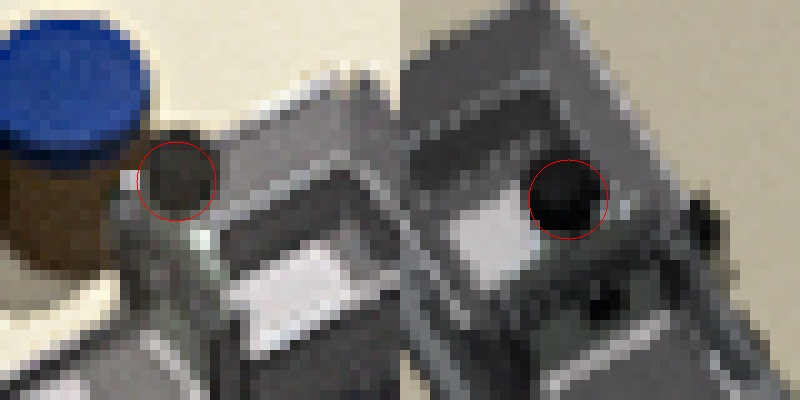

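```bash
python3 -c "
from h import *
print(r.hand_in());st()"
```

```text
the job is handed in; nothing more can be done
None
the job is handed in; nothing more can be done
```

I set the gate with the two-pin 9 mm strip, put the strip back in its pocket and handed the job in at about 29 s of robot time. No verdict came back.

- **Gate height at the start:** The images put the opening at about 26 mm. Touching the knob later put it at about 21 mm. Either is well above 9 mm, so I did not raise the gate.
- **Strip in:** I slid it flat along the trough until its tip was about 44 mm past the gate.
- **Gate down:** I pushed the knob down with the closed fingers. The gate stopped on the strip with the knob top at z = 194.0 mm, against 194.5 mm expected for 9 mm. I stopped pushing at about 8 N.
- **Strip out:** It dragged at about 6 to 7 N while it was under the gate, and the drag fell off as the tip came clear.
- **Strip back:** It touched down at the same tool height (z = 37.6 mm) at which I first gripped it. The side image shows it flat in the left pocket, which was its own.
- **Last checks:** In the final images the knob sits where a 9 mm opening puts it, but those heights are uncertain by about 5 mm. The better evidence for the 9 mm setting is the touch height and the drag. The other two strips are in their pockets. The jar, bottle, tin and pink look-alike show no visible movement. The gripper was open and clear of everything.

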